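# Load a test tile into the crank-fed test kiln

## Task

Wind the car of the little test kiln fully out with its hand crank, lay the glaze test tile flat on the car's deck, square and centred between the two end battens with its long side along the car's travel, and then wind the car fully home into the kiln with the crank. Move the car only by its crank, never by pushing it, and leave the bowl, the wooden rib and the loop tool where they are.

Things in the scene. Friction and masses are not known exactly. Their poses are not given: they have to be found in the camera images.
- kiln: fixed machine; origin at table level under the middle of the kiln's mouth, +x into the kiln. Grey metal box lined with pale firebrick, 135 (x) x 146 (y) x 98 high, open only at the mouth (106 wide, up to z 72). Bed plate 8 thick with rails out to x = -170, y +-85 mm; a wing (x -140 to +10, to y = +200) carries the crank bracket, 98 high, at y 150 to 200.
- car: kiln car on the rails, axes as the kiln's; origin at table level under its deck's centre. Home: at kiln x = +70 mm; fully out: x = -90. It moves 12.7 mm per rad of crank. A drawbar and toothed rack, 28 high (rack at y about 140, x -140 to +40 mm of the car), join it to the crank's pinion. Pushed by itself it resists with about 24 N.
- deck (a point): centre of the top face of the car's deck, axes as the kiln's. Pale firebrick deck 100 (x) x 84 (y), top 36 mm above the table, with a batten 8 thick and 8 high across each end, 84 mm clear between them along x; the long sides are open.
- crank (a joint): crank angle, rad: 0 = car fully home (stop), 12.57 (two turns) = fully out (stop); grows anticlockwise seen from above; starts at 0 to 2.5. Stays where left; takes about 0.3 N m (6 N at the grip). Seen in the kiln frame the grip stands at angle (crank + 1.571) about the axis from +x: at both stops on the +y side, away from the car.
- crank_axis (a point): point on the vertical crank axis at the height of the middle of the grip, 135 mm above the table; at x = -60, y = +165 mm of the kiln; does not move
- grip (a point): middle of the crank's grip: upright round wooden handle, 20 mm across, 44 high (z 111 to 155 mm), 50 mm from the crank axis, on a steel arm with its top at z 109 (hub on the axis: 114). The grip spins freely on its pin, so a hand that holds it need not turn with it.
- tile: loose flat ceramic test tile with a plain beige face, 72 (its x) x 45 (its y) x 7 mm, 50 g, lying face up on the table to the right of the kiln; origin at the centre of its underside, z up. Held across its 45 mm width.
- bowl_sand: bystander: sand-coloured stoneware bowl, 120 mm across, 54 high, right of the kiln; origin at the centre of its underside
- rib_wood: bystander: flat oval wooden potter's rib, 64 x 100 x 8 mm, to the left of the crank; origin at the centre of its underside
- loop_tool: bystander: clay loop tool with a wooden handle, 165 mm long (along its y), 12 high, on the far left; origin near its middle

How it is judged (in metres and radians):
On the way, in this order (a step that is already met when the one before it is completed fails the run):
1. the car is wound fully out (crank at 12.2 or more) (value of joint crank above 12.2 rad), for 0.2 s.
2. the tile lies let go on the deck of the car while the car is out (value of joint crank above 11.5 rad and z of tile in the frame of deck between -0.003 and 0.004 m and horizontal distance between tile and deck below 0.02 m and contact force between the fingers and tile below 0.05 N), for 0.2 s.
At the end, for the whole second after the job is handed in: The car is home in the kiln (crank within 0.4 rad of its home stop, 5 mm of car travel) and at rest; the tile lies flat, face up, on the deck between the end battens, within 10 mm of the deck's centre each way and within 10 degrees of the car's direction (either way round), at rest (value of joint crank below 0.4 rad and linear speed of each of car, tile below 0.01 m/s and z of tile in the frame of deck between -0.003 and 0.003 m and x of tile in the frame of deck between -0.01 and 0.01 m and y of tile in the frame of deck between -0.01 and 0.01 m and angle between the x axis of tile and the x axis of deck, either way round below 0.17 rad and angle between tile's own z axis and vertical below 0.08 rad); the robot touches nothing.
It fails at once if the robot pushes the car itself with more than 10 N (contact force between any of the fingers, the arm and car above 10 N).
It fails at once if the bowl, the wooden rib or the loop tool is moved more than 30 mm (distance of any of bowl_sand, rib_wood, loop_tool from where it was at the start of the episode above 0.03 m).
It also fails if it takes over 72 s, if anything falls off the work surface, if the arm or the gripper's body presses on something with over 40 N, if the wrist force passes 120 N, or if a joint passes its speed limit or range.

## Robot

A 6-joint arm with a two-finger parallel gripper is mounted at the origin on a cart in front of the work surface, level with it; the furniture and walls round the work are solid. World frame = base frame: x ahead of the robot, y to its left, z up, the work surface at z = 0. Lengths are in mm, angles in rad, forces in N, time in s.
With the tool pointing down it reaches from about 350 to 775 mm from the base axis. Payload 7.3 kg.
Tool frame: the origin (TCP) lies on the mounting face of the last link; the fingertips stand 178 mm ahead of it and the grasp point (between the pads) lies 159 mm ahead of it; z points along the fingers, y is the line along which they close (so a half turn about z gives the same grasp; the last joint's range is limited). The gripper opens to 92 mm and grips with 3 to 60 N. Pads are 19 mm wide; open, the fingers measure 130 mm over their backs; the gripper's body (75 mm by 190 mm) begins 47 mm behind the grasp point.
Start: joints at [1.001, 0.342, 1.524, -0, 1.275, -0.146], TCP at [215.874, 478.567, 404.741] pointing down, gripper open.
Joint ranges: [-2.53, 2.53], [-0.77, 2.02], [0.04, 2.7], [-1, 4.14], [0.28, 2.66], [-3.11, 3.11]. Speed limits (rad/s): [2.57, 2.57, 3.14, 3.14, 3.14, 3.14].

## Interface

Orientations are given as [roll, pitch, yaw] about the fixed x, y, z axes, in that order (R = Rz(yaw) Ry(pitch) Rx(roll)).
In Python, from plant import bot, optics, readout, workorder gives the robot as it stands (bot), with the cameras (optics), the readings (readout) and the job (workorder).
- The arm moves only by the tool shift_gripper, called after "Request:" as name(argument=value, ...), one argument or row to a line, values as JSON. Schema: {"type":"object","properties":{"offsets":{"type":"object","properties":{"aperture":{"type":"array","items":{"type":"number"},"minItems":1,"maxItems":5},"x":{"type":"array","items":{"type":"number"},"minItems":1,"maxItems":5},"y":{"type":"array","items":{"type":"number"},"minItems":1,"maxItems":5},"z":{"type":"array","items":{"type":"number"},"minItems":1,"maxItems":5},"turn":{"type":"array","items":{"type":"number"},"minItems":1,"maxItems":5}},"additionalProperties":false,"required":["aperture","x","y","z","turn"]},"only":{"type":"string"},"quiet":{"type":"boolean"},"lines":{"type":"string"}},"required":["offsets"],"additionalProperties":false}. offsets is an object with one list for each field, all of the same length, 1 to 5, a row being the entries at one place: aperture (the finger opening in mm), x, y, z (the shift in parts of the range, where 1.0 means 300 mm), turn (a turn about the tool's z in fractions of the full range, 1 being pi rad); each row is the pose to reach, as a shift and turn from the pose commanded when the call began, along the tool's axes at that moment; what a row does not reach only later rows make up. A row lasts 1/8 s, in which the tool goes at most 62.5 mm and 0.188 rad, less where a joint would pass 70% of its speed; a pose out of reach is approached as far as the arm can. The fingers move at their own pace and stop on an object; the grip force is fixed at half the most. Time passes only in rows, so rows that do not move let the fingers close. The tool returns the time, the measured TCP pose, the force, the opening and the grip force at its end. only (a regular expression) keeps the lines of the reply that match it, lines (a string "A,B") keeps lines A to B, and quiet returns only ok. Shift and turn numbers lie between -1 and 1, and a call with a number outside is refused. Input that does not fit is refused with a message, and nothing moves.
- readout.get_obs(): the state, without advancing time (a new reading comes with each control period).
- optics.capture(name): name is "scene" or "top" or "wrist"; returns a dict with "color" (420x560x3 uint8, red, green, blue), "K" (3x3 intrinsics, pixels), "k1" (the pictures are not rectified: a ray, as slopes to the right and down, at radius r is drawn at 1 + k1 r^2 times it, then the intrinsics apply), "R" (3x3) and "t" (3): a world point X has camera coordinates R X + t. Camera axes: x right, y down, z forward; pixel columns grow to the right and rows downward; lengths in mm; the calibration is good to about 2 mm. A picture is of the moment at which its call begins. There is no depth.
- workorder.close_job(): hands the job in; it is judged then, once.
The state is a dict: "time": time; "joint_positions": joint angles; "dq": joint speeds; "tau": joint torques, N m; "tool_pos": TCP position; "tcp_rot": TCP orientation; "contact_force": force on the tool from outside, world axes, zero at the start; "moment": the same for the moment, N m; "grip_width": finger opening in mm; "finger_force": force on a finger pad.
Only numpy, scipy, OpenCV 4.12 (cv2) and the standard library are available. Lean on these libraries where they do the work, as an engineer would, in place of code of your own. Each camera call takes 0.05 s, during which the arm holds its last target. There are 200 camera calls.

## Working session

There is one attempt and no reset: what is moved stays moved. The work goes in short steps, Python scripts to look and compute and a tool call to move; the robot and the scene stay as the last step left them, time stands still between calls to the robot, and variables do not carry over. Pictures are saved under pics/ and viewed, at most 10 in all, crops included, and the job is handed in when it is done.

```bash
ls; mkdir -p pics; python3 - <<'E'
from plant import bot, optics, readout, workorder
import cv2
o=readout.get_obs(); print(o['time'],o['tool_pos'],o['tcp_rot'],o['grip_width'])
for n in ("scene","top"):
    c=optics.capture(n); cv2.imwrite(f"pics/{n}0.png",c['color'][:,:,::-1]); print(n,c['K'],c['k1'],c['R'],c['t'])
E
```

```text
pics
plant.py
0.0 [215.80495802 478.44706319 404.05649042] [-3.14012282e+00 -2.26865976e-04  2.71777248e+00] 91.88424452414884
scene [[418.66734739   0.         283.89658387]
 [  0.         418.66734739 209.45569687]
 [  0.           0.           1.        ]] -0.07842170812510318 [[ 0.78459635 -0.61996122  0.00752666]
 [-0.3341836  -0.4330914  -0.83711   ]
 [ 0.52223547  0.65427817 -0.54698281]] [-402.60638517  309.08025856  996.54654822]
top [[385.38100269   0.         276.16198773]
 [  0.         385.38100269 209.96451178]
 [  0.           0.           1.        ]] -0.09558016752152652 [[ 0.01743208 -0.99983725  0.00464756]
 [-0.98565549 -0.01796486 -0.16781096]
 [ 0.16786714 -0.0016556  -0.98580824]] [ 48.41413327 584.96244639 981.76851128]
```

View pics/top0.png

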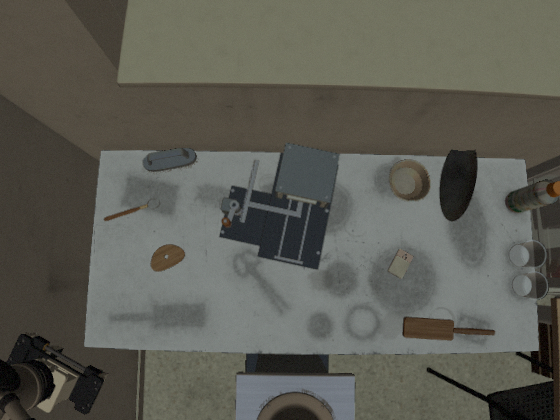

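View pics/scene0.png

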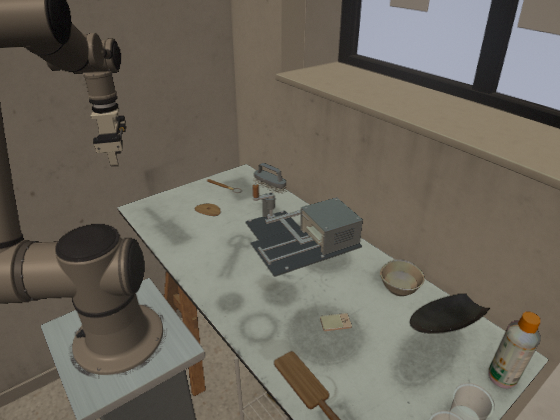

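The top view shows the kiln roof at (308,172), the bed with rails below it, the crank hub at about (232,205), the grip at about (227,222) and the tile at (401,263). The bowl is at (408,180), the rib at (168,257) and the loop tool at (130,210).

```bash
cat > h.py <<'E'
import numpy as np, cv2
from plant import bot, optics, readout, workorder
def ray(c,uv):
    K=c['K']; d=np.array([[c['k1'],0,0,0]]).ravel().astype(float)
    n=cv2.undistortPoints(np.array(uv,float).reshape(-1,1,2),K,d).reshape(-1,2)
    R=np.array(c['R']); o=-R.T@c['t']
    return o,np.c_[n,np.ones(len(n))]@R
def plane(c,uv,z):
    o,d=ray(c,uv); return o+d*((z-o[2])/d[:,2])[:,None]
def proj(c,X):
    r,_=cv2.Rodrigues(np.array(c['R'])); return cv2.projectPoints(np.array(X,float).reshape(-1,1,3),r,np.array(c['t'],float),c['K'],np.array([c['k1'],0,0,0],float))[0].reshape(-1,2)
def blobs(m,amin):
    cs,_=cv2.findContours(m.astype(np.uint8),cv2.RETR_EXTERNAL,cv2.CHAIN_APPROX_NONE)
    return [k for k in cs if cv2.contourArea(k)>=amin]
E
python3 - <<'E'
from h import *
c=optics.capture("top"); im=c['color'].astype(int)
a=cv2.resize(c['color'][135:285,205:345],None,fx=4,fy=4,interpolation=cv2.INTER_CUBIC)
b=cv2.resize(c['color'][235:285,375:425],None,fx=4,fy=4,interpolation=cv2.INTER_CUBIC)
a[:200,:0]=0
o=np.zeros((600,800,3),np.uint8); o[:600,:560]=a; o[:200,560:760]=b
cv2.imwrite("pics/z0.png",o[:,:,::-1])
hsv=cv2.cvtColor(c['color'],cv2.COLOR_RGB2HSV)
for p in [(401,263),(395,258),(227,222),(270,240),(308,172),(330,262),(285,230)]: print(p,c['color'][p[1],p[0]],hsv[p[1],p[0]])
E
```

```text
(401, 263) [116 114  99] [ 26  37 116]
(395, 258) [109 106  91] [ 25  42 109]
(227, 222) [86 59 38] [ 13 142  86]
(270, 240) [38 42 47] [107  49  47]
(308, 172) [79 85 86] [94 21 86]
(330, 262) [115 120 116] [ 66  11 120]
(285, 230) [70 76 77] [94 23 77]
```

View pics/z0.png

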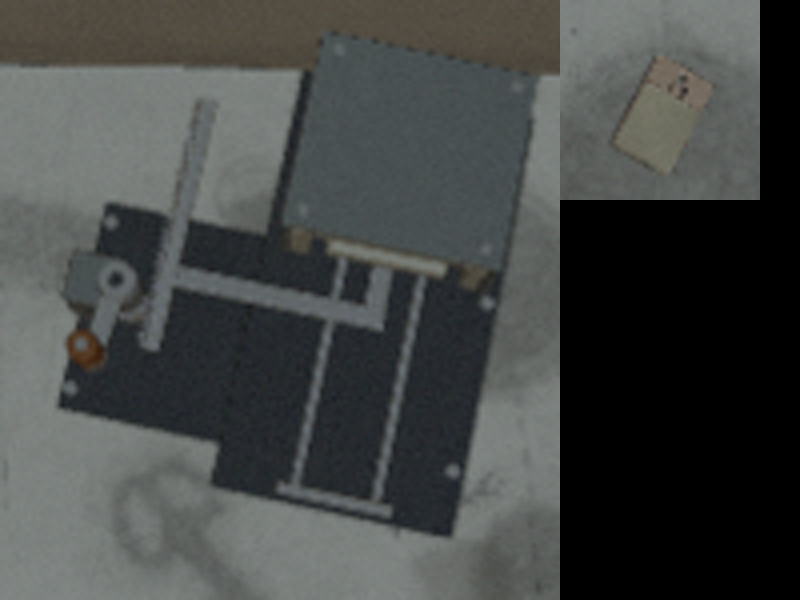

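The zoom shows clean bed corners in crop pixels: (452,537), (212,487), (217,440), (58,407) and (107,203). The hub is at (117,280) and the grip's top at about (82,346). The tile has one stamped end.

```bash
cat >> h.py <<'E'
def fit(local,world):
    a=np.array(local,float);b=np.array(world)[:,:2];A=a-a.mean(0);B=b-b.mean(0)
    th=np.arctan2((A[:,0]*B[:,1]-A[:,1]*B[:,0]).sum(),(A*B).sum())
    R=np.array([[np.cos(th),-np.sin(th)],[np.sin(th),np.cos(th)]]); t=b.mean(0)-R@a.mean(0)
    return th,R,t,b-(a@R.T+t)
def tile(c,z=7,roi=None):
    hsv=cv2.cvtColor(c['color'],cv2.COLOR_RGB2HSV); m=(hsv[...,0]<35)&(hsv[...,1]>28)&(hsv[...,2]>70)
    r=np.zeros_like(m); x0,y0,x1,y1=roi; r[y0:y1,x0:x1]=1
    k=max(blobs(m&r,20),key=cv2.contourArea)
    P=plane(c,k.reshape(-1,2),z)[:,:2]
    return cv2.minAreaRect(P.astype(np.float32))
E
python3 - <<'E'
from h import *
c=optics.capture("top")
z=np.array([[452,537],[212,487],[217,440],[58,407],[107,203]])
uv=(z+.5)/4-.5+[205,135]
W=plane(c,uv,8); th,R,t,res=fit([(-170,-85),(-170,85),(-140,85),(-140,200),(10,200)],W)
print('kiln',th,t,res)
roof=(np.array([[322,31],[537,72],[497,267],[283,225]])+.5)/4-.5+[205,135]
print('roof local',(plane(c,roof,98)[:,:2]-t)@R)
hub=plane(c,(np.array([[117,280]])+.5)/4-.5+[205,135],114)[:,:2]; print('hub local',(hub-t)@R)
g=plane(c,(np.array([[82,346]])+.5)/4-.5+[205,135],155)[:,:2]; print('grip local',(g-t)@R,g)
ax=t+R@[-60,165]; print('axis',ax)
d=(g[0]-t)@R-[-60,165]; print('crank',np.arctan2(d[1],d[0])-np.pi/2,np.hypot(*d))
print('deck out',t+R@[-90,0],'tile',tile(c,7,(375,235,430,290)))
E
```

```text
kiln -0.19244315584782257 [612.97962731  -7.42805286] [[ 0.48856855  1.34709713]
 [-0.85489911 -1.35881416]
 [ 1.88389281  1.73676534]
 [ 0.50527473 -0.94060103]
 [-2.02283698 -0.78444728]]
roof local [[132.31804173  72.53036961]
 [134.72187985 -71.34398262]
 [  0.83940419 -69.49692985]
 [ -1.01994829  70.33585124]]
hub local [[-60.85170715 164.2440662 ]]
grip local [[-110.74227331  169.79313099]] [[536.75588107 180.41097115]]
axis [585.64472425 166.0014806 ]
crank 1.4766154683810848 50.96815089181703
deck out [524.64103694   9.78512379] tile ((448.233642578125, -286.4647521972656), (46.87009048461914, 73.37796020507812), 61.84111404418945)
```

```bash
cat >> h.py <<'E'
TH,T=-0.1924,np.array([613.0,-7.4])
RK=np.array([[np.cos(TH),-np.sin(TH)],[np.sin(TH),np.cos(TH)]])
def k2w(x,y): return T+RK@[x,y]
def w2k(p): return RK.T@(np.array(p)[:2]-T)
def go(x,y,z,yaw):
    o=readout.get_obs(); r=o['tcp_rot']
    Rt=np.array(__import__('scipy.spatial.transform',fromlist=['x']).Rotation.from_euler('xyz',r).as_matrix())
    d=Rt.T@(np.array([x,y,z])-o['tool_pos']); print('t',round(o['time'],2),'shift',d.round(1),'turn',round((r[2]-yaw+np.pi)%(2*np.pi)-np.pi,3),'|d|',np.linalg.norm(d).round(1))
E
python3 -c "
from h import *
a=1.4766+np.pi/2; g=k2w(-60+50*np.cos(a),165+50*np.sin(a)); print(g)
go(*g,380,TH+np.pi)"
```

```text
[537.69703192 180.16280493]
t 0.2 shift [-416.1 -139.6   24.4] turn -0.231 |d| 439.6
```

Units first: shifts go in shares of 300 mm and turns go in shares of pi rad. So -300 mm is -1, -240 mm is -0.8, -0.231 rad is -0.0735.

Request:
shift_gripper(
  offsets={"aperture":[92,92,92,92,92],"x":[-0.2,-0.4,-0.6,-0.8,-1],"y":[-0.0667,-0.1333,-0.2,-0.2667,-0.3333],"z":[0.0167,0.0333,0.05,0.0667,0.08],"turn":[-0.0318,-0.0637,-0.0735,-0.0735,-0.0735]},
)

```text
time: 0.82
tool_pos: [446.0, 265.6, 380.8]
tcp_rot: [3.141, -0.0, 2.949]
contact_force: [0.3, 0.7, -0.2]
grip_width: 91.9
finger_force: 0.0
```

```bash
python3 -c "
from h import *
a=1.4766+np.pi/2; g=k2w(-60+50*np.cos(a),165+50*np.sin(a))
go(*g,380,TH+np.pi)"
```

```text
t 0.82 shift [-106.4  -66.3    0.8] turn -0.0 |d| 125.3
```

Scaled: -106 mm is -0.3533, -70 mm is -0.2333.

Request:
shift_gripper(
  offsets={"aperture":[92,92,92,92,92],"x":[-0.1167,-0.2333,-0.3533,-0.3533,-0.3533],"y":[-0.0733,-0.1467,-0.22,-0.22,-0.22],"z":[0,0,0.0033,0.0033,0.0033],"turn":[0,0,0,0,0]},
)

```text
time: 1.45
tool_pos: [535.9, 182.3, 379.7]
tcp_rot: [-3.142, -0.001, 2.948]
contact_force: [-1.4, -0.4, 0.1]
grip_width: 91.7
finger_force: 0.0
```

```bash
python3 - <<'E'
from h import *
a=1.4766+np.pi/2; g=k2w(-60+50*np.cos(a),165+50*np.sin(a)); go(*g,299,TH+np.pi)
o=np.zeros((420,1120,3),np.uint8)
c=optics.capture("wrist"); cv2.imwrite("pics/w1.png",c['color'][:,:,::-1])
print(proj(c,[[*g,155]]),proj(c,[[*k2w(-60,165),114]]))
E
```

```text
t 1.45 shift [-2.3 -1.7 80.7] turn -0.001 |d| 80.7
[[273.74572655 237.01879067]] [[268.47809122 278.74404787]]
```

View pics/w1.png

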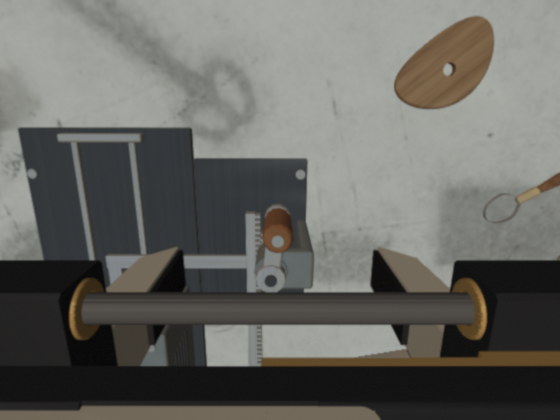

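The wrist view shows the grip top at (278,241) and the hub at (271,281). I predicted (274,237) and (268,279), so they agree to within a few mm.

```bash
python3 - <<'E'
from h import *
c=optics.capture("wrist")
for uv,z in (((278,241),155),((271,281),114)): p=plane(c,[uv],z)[0]; print(p,w2k(p))
E
```

```text
[540.68554757 182.63792696 155.        ] [-107.31824913  172.70375537]
[587.86815324 167.98024978 114.        ] [-58.20347994 167.33856895]
```

Scaled: 80 mm is 0.2667, 40 mm is 0.1333.

Request:
shift_gripper(
  offsets={"aperture":[92,92,92,20,10],"x":[-0.01,-0.01,-0.01,-0.01,-0.01],"y":[-0.0017,-0.0017,-0.0017,-0.0017,-0.0017],"z":[0.1333,0.2667,0.2667,0.2667,0.2667],"turn":[0,0,0,0,0]},
)

```text
time: 2.17
tool_pos: [539.4, 181.4, 302.1]
tcp_rot: [3.14, 0.003, 2.949]
contact_force: [0.3, 0.3, 0.6]
grip_width: 76.3
finger_force: 0.0
```

Request:
shift_gripper(
  offsets={"aperture":[10,10,10,10],"x":[0,0,0,0],"y":[0,0,0,0],"z":[0,0,0,0],"turn":[0,0,0,0]},
)

```text
time: 2.68
tool_pos: [539.0, 181.0, 300.0]
tcp_rot: [3.142, -0.0, 2.949]
contact_force: [-0.3, -0.7, -0.0]
grip_width: 36.4
finger_force: 0.0
```

```bash
python3 -c "
from h import *
o=readout.get_obs(); p=w2k(o['tool_pos'])-[-60,165]; print(p,np.hypot(*p),np.arctan2(p[1],p[0])-np.pi/2)"
```

```text
[-48.61800852   5.79814071] 48.962528411317955 1.4520978314592905
```

Request:
shift_gripper(
  offsets={"aperture":[10,10,10,10],"x":[0,0,0,0],"y":[0,0,0,0],"z":[0,0,0,0],"turn":[0,0,0,0]},
)

```text
time: 3.18
tool_pos: [539.0, 181.2, 300.0]
tcp_rot: [3.141, 0.0, 2.949]
contact_force: [0.3, 2.4, -0.1]
grip_width: 19.1
finger_force: 30.0
```

```bash
python3 -c "
from h import *
o=readout.get_obs(); p=w2k(o['tool_pos'])-[-59.1,166.2]; print(p)
c0=np.arctan2(p[1],p[0]);print(c0-np.pi/2)
# tool x=-kiln x, tool y=+kiln y
for k in range(0,13): a=np.pi+k*np.pi/6; print(k,(50*np.array([-np.cos(a),np.sin(a)])-[-p[0],p[1]]).round(1))"
```

```text
[-49.54743811   4.77199388]
1.4747808566049363
0 [ 0.5 -4.8]
1 [ -6.2 -29.8]
2 [-24.5 -48.1]
3 [-49.5 -54.8]
4 [-74.5 -48.1]
5 [-92.8 -29.8]
6 [-99.5  -4.8]
7 [-92.8  20.2]
8 [-74.5  38.5]
9 [-49.5  45.2]
10 [-24.5  38.5]
11 [-6.2 20.2]
12 [ 0.5 -4.8]
```

Scaled: -54.8 mm is -0.1827, -49.5 mm is -0.165.

Request:
shift_gripper(
  offsets={"aperture":[10,10,10,10,10],"x":[0.0017,-0.0033,-0.0207,-0.0817,-0.165],"y":[-0.0167,-0.06,-0.0993,-0.16,-0.1827],"z":[0,0,0,0,0],"turn":[0,0,0,0,0]},
)

```text
time: 3.8
tool_pos: [575.9, 117.5, 300.0]
tcp_rot: [-3.141, -0.006, 2.949]
contact_force: [-4.3, 14.0, 1.3]
grip_width: 19.4
finger_force: 30.0
```

Request:
shift_gripper(
  offsets={"aperture":[10,10,10,10],"x":[-0.0637,-0.118,-0.154,-0.1667],"y":[0.0127,0.0487,0.103,0.1667],"z":[0,0,0,0],"turn":[0,0,0,0]},
)

```text
time: 4.3
tool_pos: [636.0, 155.7, 300.0]
tcp_rot: [-3.138, -0.001, 2.948]
contact_force: [-7.4, -5.5, 4.9]
grip_width: 19.4
finger_force: 30.0
```

Forces are low and the grip is turning. I'll continue.

Scaled: 50 mm is 0.1667, 46.2 mm is 0.154.

Request:
shift_gripper(
  offsets={"aperture":[10,10,10,10],"x":[0.0127,0.0487,0.103,0.1667],"y":[0.0637,0.118,0.154,0.1667],"z":[0,0,0,0],"turn":[0,0,0,0]},
)

```text
time: 4.8
tool_pos: [597.2, 215.5, 300.1]
tcp_rot: [-3.141, 0.005, 2.949]
contact_force: [5.7, -5.5, -1.1]
grip_width: 19.4
finger_force: 30.0
```

Request:
shift_gripper(
  offsets={"aperture":[10,10,10,10],"x":[0.0637,0.118,0.154,0.1667],"y":[-0.0127,-0.0487,-0.103,-0.1667],"z":[0,0,0,0],"turn":[0,0,0,0]},
)

```text
time: 5.3
tool_pos: [537.4, 177.0, 300.1]
tcp_rot: [3.139, 0.002, 2.949]
contact_force: [8.3, 5.0, -6.7]
grip_width: 19.4
finger_force: 30.0
```

Request:
shift_gripper(
  offsets={"aperture":[10,10,10,10],"x":[-0.0127,-0.0487,-0.103,-0.1667],"y":[-0.0637,-0.118,-0.154,-0.1667],"z":[0,0,0,0],"turn":[0,0,0,0]},
)

```text
time: 5.8
tool_pos: [576.1, 117.5, 300.0]
tcp_rot: [-3.141, -0.005, 2.949]
contact_force: [-5.1, 8.0, 2.8]
grip_width: 19.6
finger_force: 30.0
```

```bash
python3 -c "
from h import *
print(readout.get_obs()['time']); c=optics.capture('top'); cv2.imwrite('pics/t2.png',cv2.resize(c['color'][135:285,205:345],None,fx=4,fy=4)[:,:,::-1])"
```

```text
5.8
```

View pics/t2.png

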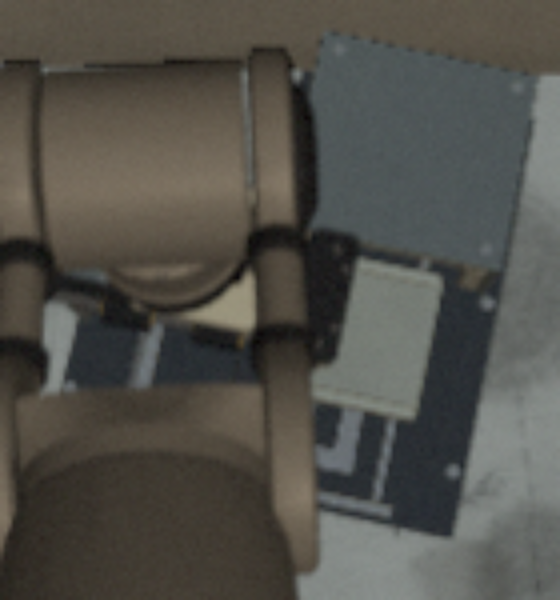

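The car is mid-way out: its deck shows at (375,335) in the crop and the arm is clear of it. Two quarter turns remain.

Scaled: -50 mm is -0.1667, -46.2 mm is -0.154.

Request:
shift_gripper(
  offsets={"aperture":[10,10,10,10],"x":[-0.0637,-0.118,-0.154,-0.1667],"y":[0.0127,0.0487,0.103,0.1667],"z":[0,0,0,0],"turn":[0,0,0,0]},
)

```text
time: 6.35
tool_pos: [636.0, 155.7, 299.9]
tcp_rot: [-3.138, -0.001, 2.948]
contact_force: [-6.3, -5.1, 5.0]
grip_width: 19.3
finger_force: 30.0
```

Request:
shift_gripper(
  offsets={"aperture":[10,10,10,10,10],"x":[0.0127,0.0487,0.103,0.1617,0.1617],"y":[0.0637,0.118,0.154,0.1667,0.1667],"z":[0,0,0,0,0],"turn":[0,0,0,0,0]},
)

```text
time: 6.98
tool_pos: [597.2, 215.6, 300.0]
tcp_rot: [-3.141, -0.001, 2.949]
contact_force: [-2.1, -0.1, 1.5]
grip_width: 19.6
finger_force: 30.0
```

Request:
shift_gripper(
  offsets={"aperture":[10,10,10],"x":[0,0,0],"y":[0,0,0],"z":[0,0,0],"turn":[0,0,0]},
)

```text
time: 7.35
tool_pos: [597.5, 215.5, 300.0]
tcp_rot: [-3.141, -0.002, 2.949]
contact_force: [-5.2, -1.0, 3.5]
grip_width: 19.4
finger_force: 30.0
```

```bash
python3 -c "
from h import *
p=w2k(readout.get_obs()['tool_pos'])-[-59.1,166.2]; print(p, np.arctan2(p[1],p[0])-np.pi/2+4*np.pi)"
```

```text
[ 1.26409007 49.59416903] 12.540887448603355
```

Request:
shift_gripper(
  offsets={"aperture":[60,60,60,60,60],"x":[0,0,0,0,0],"y":[0,0,0,0,0],"z":[0,0,0,0,0],"turn":[0,0,0,0,0]},
)

```text
time: 7.98
tool_pos: [597.8, 215.6, 300.0]
tcp_rot: [3.141, 0.0, 2.949]
contact_force: [-0.0, 0.0, -0.6]
grip_width: 59.0
finger_force: 0.0
```

Request:
shift_gripper(
  offsets={"aperture":[60,60,60,75],"x":[0,0,0,0],"y":[0,0,0,0],"z":[-0.1333,-0.2667,-0.3333,-0.3333],"turn":[0,0,0,0]},
)

```text
time: 8.48
tool_pos: [597.9, 215.7, 401.8]
tcp_rot: [3.14, 0.004, 2.949]
contact_force: [0.4, 0.1, -0.7]
grip_width: 65.8
finger_force: 0.0
```

```bash
python3 -c "
from h import *
go(448.2,-286.5,400,np.deg2rad(151.84))
c=optics.capture('top'); cv2.imwrite('pics/t3.png',cv2.resize(c['color'][135:285,205:430],None,fx=3,fy=3)[:,:,::-1])"
```

```text
t 8.47 shift [  50.7 -521.5    0.8] turn 0.299 |d| 524.0
```

Scaled: -300 mm is -1, -240 mm is -0.8, 0.299 rad is 0.0952.

Request:
shift_gripper(
  offsets={"aperture":[75,75,75,75,75],"x":[0.02,0.04,0.06,0.08,0.1],"y":[-0.2,-0.4,-0.6,-0.8,-1],"z":[0,0,0,0,0],"turn":[0.0318,0.0637,0.0952,0.0952,0.0952]},
)

```text
time: 9.15
tool_pos: [509.8, -74.7, 398.4]
tcp_rot: [-3.141, -0.002, 2.65]
contact_force: [0.2, -0.2, -0.6]
grip_width: 75.0
finger_force: 0.0
```

```bash
python3 -c "
from h import *
go(448.2,-286.5,320,np.deg2rad(151.84))"
```

```text
t 9.15 shift [ -45.9 -215.8   78.4] turn -0.0 |d| 234.1
```

Scaled: -216 mm is -0.72, -165 mm is -0.55.

Request:
shift_gripper(
  offsets={"aperture":[75,75,75,75,75],"x":[-0.04,-0.08,-0.1167,-0.1533,-0.1533],"y":[-0.1833,-0.3667,-0.55,-0.72,-0.72],"z":[0.05,0.1167,0.1933,0.26,0.26],"turn":[0,0,0,0,0]},
)

```text
time: 9.78
tool_pos: [447.6, -287.7, 318.8]
tcp_rot: [3.141, -0.005, 2.645]
contact_force: [-0.1, 0.6, 0.3]
grip_width: 75.0
finger_force: 0.0
```

Request:
shift_gripper(
  offsets={"aperture":[75,75],"x":[0,0],"y":[0,0],"z":[0,0],"turn":[0,0]},
)

```text
time: 10.02
tool_pos: [449.8, -284.0, 322.1]
tcp_rot: [3.141, -0.0, 2.651]
contact_force: [0.7, -0.1, -1.1]
grip_width: 75.3
finger_force: 0.0
```

```bash
python3 - <<'E'
from h import *
c=optics.capture("top"); d=optics.capture("wrist"); cv2.imwrite("pics/w3.png",d['color'][:,:,::-1])
k=k2w(-90,0); print(k)
P=[[448.2,-286.5,7]]; print(proj(d,P)); go(448.2,-286.5,180,np.deg2rad(151.84))
cv2.imwrite('pics/t3.png',cv2.resize(c['color'][135:285,205:345],None,fx=4,fy=4)[:,:,::-1])
E
```

```text
[524.66066686   9.80936431]
[[273.19880404 196.96722249]]
t 10.12 shift [  0.4  -2.9 142.4] turn 0.002 |d| 142.4
```

View pics/w3.png

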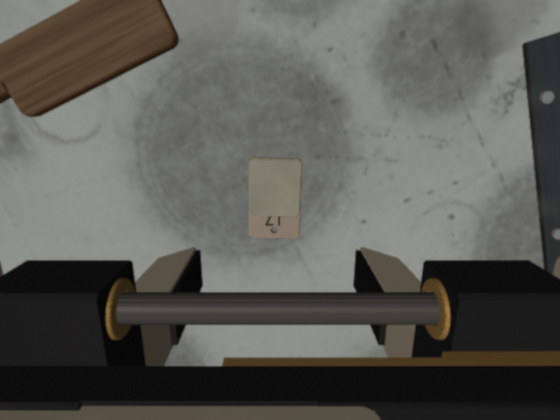

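View pics/t3.png

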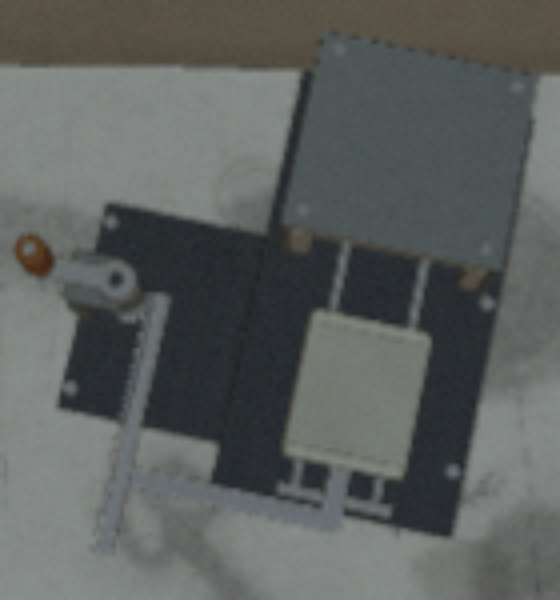

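The wrist view shows the tile square to the fingers, centred at (275,198) against a predicted (273,197). The top view shows the car fully out, with batten corners in crop pixels at (316,310), (432,334), (402,478) and (283,455). Next is the grasp.

Scaled: 141 mm is 0.47, 125 mm is 0.4167.

Request:
shift_gripper(
  offsets={"aperture":[75,75,75,75,75],"x":[0.0013,0.0013,0.0013,0.0013,0.0013],"y":[-0.0083,-0.0083,-0.0083,-0.0083,-0.0083],"z":[0.1667,0.3333,0.4167,0.47,0.47],"turn":[0,0,0,0,0]},
)

```text
time: 10.75
tool_pos: [448.1, -286.8, 180.6]
tcp_rot: [3.141, -0.001, 2.651]
contact_force: [0.2, -0.5, 0.9]
grip_width: 74.7
finger_force: 0.0
```

Request:
shift_gripper(
  offsets={"aperture":[30,30,30,30,30],"x":[0,0,0,0,0],"y":[0,0,0,0,0],"z":[0,0,0,0,0],"turn":[0,0,0,0,0]},
)

```text
time: 11.38
tool_pos: [448.0, -287.3, 181.5]
tcp_rot: [-3.142, 0.001, 2.65]
contact_force: [-0.7, 0.8, 5.2]
grip_width: 43.8
finger_force: 30.0
```

```bash
python3 - <<'E'
from h import *
c=optics.capture("top")
uv=(np.array([[316,310],[432,334],[402,478],[283,455]])+.5)/4-.5+[205,135]
P=plane(c,uv,44)[:,:2]; m=P.mean(0); print(P,m,'kiln',w2k(m), [w2k(p).round(1) for p in P])
E
```

```text
[[579.38927166  38.66961936]
 [564.48554288 -39.39400989]
 [467.90204554 -19.79569586]
 [481.75154197  59.10940071]] [523.38210051   9.64732858] kiln [-91.22399074  -0.40352713] [array([-41.8,  38.8]), array([-41.5, -40.7]), array([-140.1,  -39.9]), array([-141.5,   40.2])]
```

Scaled: -120 mm is -0.4, -100 mm is -0.3333.

Request:
shift_gripper(
  offsets={"aperture":[30,30,30,30],"x":[0,0,0,0],"y":[0,0,0,0],"z":[-0.0667,-0.2,-0.3333,-0.4],"turn":[0,0,0,0]},
)

```text
time: 11.92
tool_pos: [448.0, -287.4, 303.0]
tcp_rot: [-3.141, 0.003, 2.65]
contact_force: [-0.0, -0.4, -1.1]
grip_width: 43.6
finger_force: 30.0
```

```bash
python3 -c "
from h import *
go(524.5,10,300,TH+np.pi)"
```

```text
t 11.93 shift [ 73.  298.2   2.6] turn -0.299 |d| 307.1
```

Scaled: 260 mm is 0.8667, 205 mm is 0.6833, -0.299 rad is -0.0952.

Request:
shift_gripper(
  offsets={"aperture":[30,30,30,30,30],"x":[0.0333,0.0767,0.12,0.1667,0.21],"y":[0.15,0.3167,0.5,0.6833,0.8667],"z":[0,0,0,0,0],"turn":[0,-0.0318,-0.0637,-0.0952,-0.0952]},
)

```text
time: 12.55
tool_pos: [515.2, -26.5, 300.8]
tcp_rot: [3.142, -0.0, 2.95]
contact_force: [1.1, -0.5, -0.4]
grip_width: 43.6
finger_force: 30.0
```

Request:
shift_gripper(
  offsets={"aperture":[30],"x":[0],"y":[0],"z":[0],"turn":[0]},
)

```text
time: 12.68
tool_pos: [515.4, -24.9, 300.7]
tcp_rot: [3.141, -0.0, 2.954]
contact_force: [0.3, -0.5, -0.4]
grip_width: 44.2
finger_force: 30.0
```

```bash
python3 -c "
from h import *
go(524.5,10,300,TH+np.pi)"
```

```text
t 12.68 shift [-2.5 36.   0.8] turn 0.005 |d| 36.1
```

Scaled: 50 mm is 0.1667, 40 mm is 0.1333.

Request:
shift_gripper(
  offsets={"aperture":[30,30,30,30,30],"x":[-0.0033,-0.0067,-0.0083,-0.0083,-0.0083],"y":[0.05,0.1,0.12,0.12,0.12],"z":[0,0.0667,0.1333,0.1667,0.1667],"turn":[0,0,0,0,0]},
)

```text
time: 13.3
tool_pos: [524.3, 5.9, 250.5]
tcp_rot: [-3.142, -0.001, 2.948]
contact_force: [0.2, 0.3, -0.8]
grip_width: 43.7
finger_force: 30.0
```

Request:
shift_gripper(
  offsets={"aperture":[30,30],"x":[0,0],"y":[0,0],"z":[0,0],"turn":[0,0]},
)

```text
time: 13.55
tool_pos: [524.6, 6.3, 251.7]
tcp_rot: [3.141, 0.001, 2.948]
contact_force: [0.2, -1.0, -0.4]
grip_width: 43.6
finger_force: 30.0
```

```bash
python3 - <<'E'
from h import *
go(524.5,10,217,TH+np.pi)
c=optics.capture("wrist"); s=optics.capture("scene")
o=np.zeros((600,800,3),np.uint8); o[:420,:560]=c['color']; o[420:600,560:800]=cv2.resize(s['color'][200:290,230:350],None,fx=2,fy=2)
cv2.imwrite('pics/w4.png',o[:,:,::-1])
E
```

```text
t 13.55 shift [ 0.9  3.6 34.7] turn -0.001 |d| 34.9
```

View pics/w4.png

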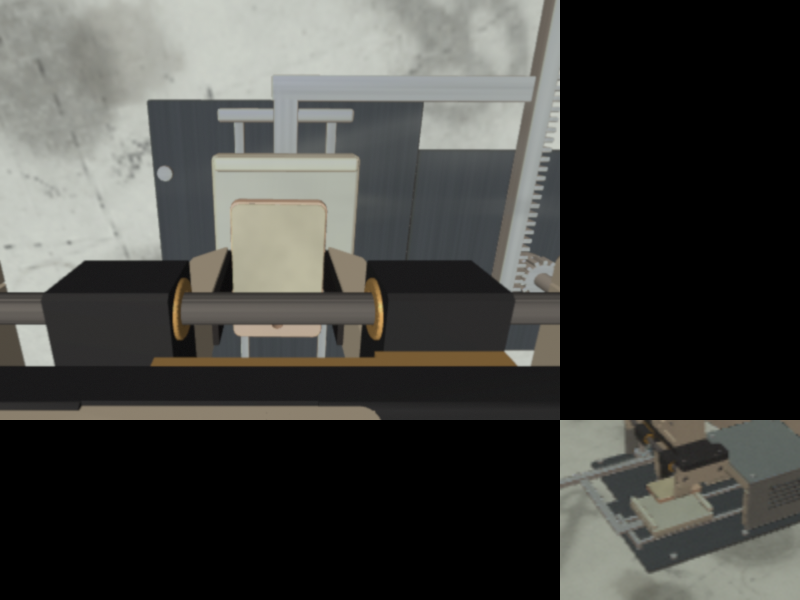

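The wrist view shows the tile held square over the deck. The tile's near edge is at row 201 (columns 232–326), and the batten's outer edge is at row 155 (columns 213–359).

```bash
python3 - <<'E'
from h import *
c=optics.capture("wrist")
b=plane(c,[(213,156),(359,156)],44)[:,:2]; t=plane(c,[(231,202),(327,202)],78)[:,:2]
B=np.array([RK.T@(p-T) for p in b]);Q=np.array([RK.T@(p-T) for p in t]); print(B,Q)
print('deck y',B[:,1].mean(),'deck x',B[:,0].mean()+50,'tile',Q.mean(0)+[36,0],'tcp',w2k(readout.get_obs()['tool_pos']))
E
```

```text
[[-139.25766975  -36.99585983]
 [-139.20867539   40.75865451]] [[-123.04416567  -23.69559622]
 [-123.01717423   19.77146631]]
deck y 1.881397340246906 deck x -89.233172572113 tile [-87.03066995  -1.96206495] tcp [-89.50543757  -3.28809651]
```

Scaled: 34 mm is 0.1133, 3.8 mm is 0.0127.

Request:
shift_gripper(
  offsets={"aperture":[30,30,30,30,30],"x":[0.005,0.005,0.005,0.005,0.005],"y":[0.0127,0.0127,0.0127,0.0127,0.0127],"z":[0.0333,0.0733,0.1,0.11,0.1133],"turn":[0,0,0,0,0]},
)

```text
time: 14.32
tool_pos: [523.4, 10.7, 217.4]
tcp_rot: [-3.142, -0.001, 2.949]
contact_force: [-5.6, 0.1, 13.5]
grip_width: 43.5
finger_force: 30.0
```

Request:
shift_gripper(
  offsets={"aperture":[30,30],"x":[0,0],"y":[0,0],"z":[0,0],"turn":[0,0]},
)

```text
time: 14.58
tool_pos: [523.5, 10.7, 217.5]
tcp_rot: [3.142, -0.001, 2.949]
contact_force: [-2.9, -0.4, 7.1]
grip_width: 43.7
finger_force: 30.0
```

Request:
shift_gripper(
  offsets={"aperture":[60,60,60],"x":[0,0,0],"y":[0,0,0],"z":[0,0,0],"turn":[0,0,0]},
)

```text
time: 14.95
tool_pos: [523.8, 10.6, 216.9]
tcp_rot: [3.142, 0.0, 2.949]
contact_force: [0.1, 0.1, 1.0]
grip_width: 59.8
finger_force: 0.0
```

Request:
shift_gripper(
  offsets={"aperture":[60,60,60,60,75],"x":[0,0,0,0,0],"y":[0,0,0,0,0],"z":[-0.0333,-0.1333,-0.2667,-0.4,-0.5333],"turn":[0,0,0,0,0]},
)

```text
time: 15.58
tool_pos: [523.4, 10.6, 379.1]
tcp_rot: [3.141, 0.001, 2.949]
contact_force: [0.8, -0.3, -0.5]
grip_width: 65.8
finger_force: 0.0
```

```bash
python3 -c "
from h import *
go(*k2w(-59.1,216.2),400,TH+np.pi)"
```

```text
t 15.57 shift [-32.2 215.6 -20.8] turn -0.0 |d| 219.0
```

Scaled: 215 mm is 0.7167, 162 mm is 0.54.

Request:
shift_gripper(
  offsets={"aperture":[75,75,75,75,75],"x":[-0.0267,-0.0533,-0.08,-0.1067,-0.1067],"y":[0.1833,0.36,0.54,0.7167,0.7167],"z":[0,0,0,0,0],"turn":[0,0,0,0,0]},
)

```text
time: 16.2
tool_pos: [596.4, 218.9, 377.0]
tcp_rot: [3.141, 0.0, 2.953]
contact_force: [-0.3, 0.3, -1.0]
grip_width: 75.1
finger_force: 0.0
```

Request:
shift_gripper(
  offsets={"aperture":[75,75],"x":[0,0],"y":[0,0],"z":[0,0],"turn":[0,0]},
)

```text
time: 16.45
tool_pos: [596.2, 214.3, 377.4]
tcp_rot: [-3.141, 0.0, 2.947]
contact_force: [0.2, 0.3, 0.0]
grip_width: 75.2
finger_force: 0.0
```

```bash
python3 - <<'E'
from h import *
go(597.7,215.6,300,TH+np.pi)
c=optics.capture("top")
cv2.imwrite('pics/t5.png',cv2.resize(c['color'][195:275,255:335],None,fx=7,fy=7,interpolation=cv2.INTER_CUBIC)[:,:,::-1])
E
```

```text
t 16.45 shift [-1.3  1.6 77.4] turn -0.002 |d| 77.5
```

View pics/t5.png

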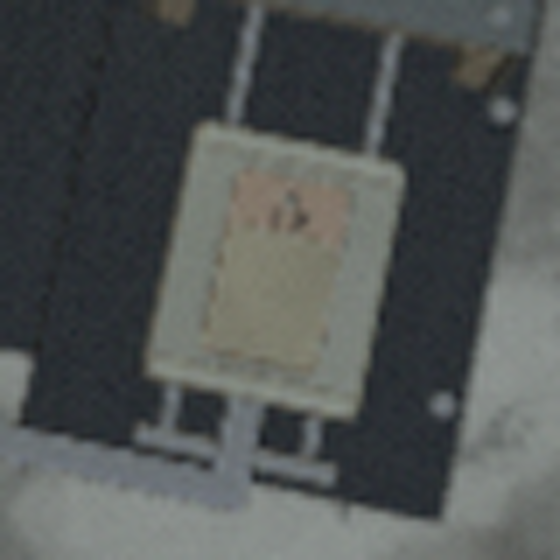

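The tile lies flat and centred. Its centre is at crop (280,269) against (277,271) for the deck, about 1 mm off and under 2° rotated. I'll regrip the crank.

Scaled: 77 mm is 0.2567, 40 mm is 0.1333.

Request:
shift_gripper(
  offsets={"aperture":[75,75,75,30,10],"x":[-0.004,-0.004,-0.004,-0.004,-0.004],"y":[0.0047,0.0047,0.0047,0.0047,0.0047],"z":[0.1333,0.2567,0.2567,0.2567,0.2567],"turn":[0,0,0,0,0]},
)

```text
time: 17.12
tool_pos: [598.3, 216.5, 302.2]
tcp_rot: [3.14, 0.003, 2.948]
contact_force: [-0.1, 0.1, 0.7]
grip_width: 59.5
finger_force: 0.0
```

Request:
shift_gripper(
  offsets={"aperture":[10,10,10,10,10],"x":[0,0,0,0,0],"y":[0,0,0,0,0],"z":[0,0,0,0,0],"turn":[0,0,0,0,0]},
)

```text
time: 17.75
tool_pos: [597.7, 215.8, 300.1]
tcp_rot: [-3.14, -0.0, 2.949]
contact_force: [-1.2, -5.3, 2.1]
grip_width: 18.9
finger_force: 30.0
```

```bash
python3 -c "
from h import *
p=w2k(readout.get_obs()['tool_pos'])-[-59.1,166.2]; print(p)"
```

```text
[ 1.375945   49.99102853]
```

Scaled: -50 mm is -0.1667, -48.6 mm is -0.162.

Request:
shift_gripper(
  offsets={"aperture":[10,10,10,10,10],"x":[-0.0467,-0.0933,-0.13,-0.1533,-0.162],"y":[-0.0083,-0.0317,-0.0683,-0.115,-0.1667],"z":[0,0,0,0,0],"turn":[0,0,0,0,0]},
)

```text
time: 18.38
tool_pos: [636.5, 159.4, 300.1]
tcp_rot: [3.138, 0.002, 2.949]
contact_force: [1.8, 6.6, -0.5]
grip_width: 19.5
finger_force: 30.0
```

Request:
shift_gripper(
  offsets={"aperture":[10,10,10,10],"x":[0.0127,0.0487,0.103,0.1667],"y":[-0.0637,-0.118,-0.154,-0.1667],"z":[0,0,0,0],"turn":[0,0,0,0]},
)

```text
time: 18.88
tool_pos: [578.2, 117.3, 300.1]
tcp_rot: [-3.141, 0.005, 2.948]
contact_force: [7.2, 0.0, -2.7]
grip_width: 19.5
finger_force: 30.0
```

```bash
python3 -c "
from h import *
p=w2k(readout.get_obs()['tool_pos'])-[-59.1,166.2]; print(p)"
```

```text
[  1.11325089 -50.45161345]
```

Scaled: 50 mm is 0.1667, 46.2 mm is 0.154.

Request:
shift_gripper(
  offsets={"aperture":[10,10,10,10],"x":[0.0637,0.118,0.154,0.1667],"y":[0.0127,0.0487,0.103,0.1667],"z":[0,0,0,0],"turn":[0,0,0,0]},
)

```text
time: 19.38
tool_pos: [537.8, 176.6, 300.1]
tcp_rot: [-3.139, 0.001, 2.949]
contact_force: [7.2, -8.3, -4.9]
grip_width: 19.4
finger_force: 30.0
```

Request:
shift_gripper(
  offsets={"aperture":[10,10,10,10],"x":[-0.0127,-0.0487,-0.103,-0.1667],"y":[0.0637,0.118,0.154,0.1667],"z":[0,0,0,0],"turn":[0,0,0,0]},
)

```text
time: 19.88
tool_pos: [595.8, 216.6, 300.0]
tcp_rot: [-3.138, -0.004, 2.949]
contact_force: [-8.0, -10.1, 6.7]
grip_width: 19.7
finger_force: 30.0
```

Request:
shift_gripper(
  offsets={"aperture":[10,10,10,10],"x":[-0.0637,-0.118,-0.154,-0.1667],"y":[-0.0127,-0.0487,-0.103,-0.1667],"z":[0,0,0,0],"turn":[0,0,0,0]},
)

```text
time: 20.38
tool_pos: [636.5, 159.4, 300.1]
tcp_rot: [3.137, 0.002, 2.949]
contact_force: [0.5, 7.5, 1.6]
grip_width: 19.7
finger_force: 30.0
```

Request:
shift_gripper(
  offsets={"aperture":[10,10,10,10],"x":[0.0127,0.0487,0.103,0.1667],"y":[-0.0637,-0.118,-0.154,-0.1667],"z":[0,0,0,0],"turn":[0,0,0,0]},
)

```text
time: 20.88
tool_pos: [578.2, 117.3, 300.2]
tcp_rot: [-3.141, 0.005, 2.948]
contact_force: [7.8, 0.9, -4.1]
grip_width: 19.5
finger_force: 30.0
```

Request:
shift_gripper(
  offsets={"aperture":[10,10,10,10],"x":[0.0637,0.118,0.154,0.1667],"y":[0.0127,0.0487,0.103,0.1667],"z":[0,0,0,0],"turn":[0,0,0,0]},
)

```text
time: 21.38
tool_pos: [537.8, 176.6, 300.1]
tcp_rot: [-3.139, 0.001, 2.948]
contact_force: [8.1, -8.9, -4.2]
grip_width: 19.1
finger_force: 30.0
```

```bash
python3 -c "
from h import *
p=w2k(readout.get_obs()['tool_pos'])-[-59.1,166.2]; print(p)"
```

```text
[-4.98905164e+01  3.98591574e-02]
```

Scaled: 50 mm is 0.1667, -49 mm is -0.1633.

Request:
shift_gripper(
  offsets={"aperture":[10,10,10,10,10],"x":[-0.0127,-0.0487,-0.103,-0.14,-0.1633],"y":[0.0637,0.118,0.154,0.1633,0.1667],"z":[0,0,0,0,0],"turn":[0,0,0,0,0]},
)

```text
time: 22.0
tool_pos: [595.0, 216.5, 300.0]
tcp_rot: [-3.139, -0.003, 2.949]
contact_force: [-7.3, -5.2, 6.0]
grip_width: 19.1
finger_force: 30.0
```

Request:
shift_gripper(
  offsets={"aperture":[10,10,10],"x":[0,0,0],"y":[0,0,0],"z":[0,0,0],"turn":[0,0,0]},
)

```text
time: 22.38
tool_pos: [595.2, 216.3, 300.1]
tcp_rot: [-3.14, -0.001, 2.949]
contact_force: [-2.7, -5.0, 2.1]
grip_width: 19.6
finger_force: 30.0
```

```bash
python3 -c "
from h import *
p=w2k(readout.get_obs()['tool_pos'])-[-59.1,166.2]; print(p)"
```

```text
[-1.1525907  49.96966526]
```

Request:
shift_gripper(
  offsets={"aperture":[60,60,60,60,60],"x":[0,0,0,0,0],"y":[0,0,0,0,0],"z":[0,0,0,0,0],"turn":[0,0,0,0,0]},
)

```text
time: 23.0
tool_pos: [595.4, 217.2, 300.0]
tcp_rot: [3.141, 0.0, 2.949]
contact_force: [-0.1, -0.6, 0.3]
grip_width: 58.9
finger_force: 0.0
```

Request:
shift_gripper(
  offsets={"aperture":[60,60,60,60,60],"x":[0,0,-0.0667,-0.1333,-0.1333],"y":[0,0,0.1333,0.2667,0.4],"z":[-0.1333,-0.2667,-0.4,-0.4,-0.4],"turn":[0,0,0,0,0]},
)

```text
time: 23.62
tool_pos: [658.7, 327.6, 420.3]
tcp_rot: [3.141, 0.001, 2.947]
contact_force: [0.3, -0.3, 0.2]
grip_width: 60.4
finger_force: 0.0
```

Request:
shift_gripper(
  offsets={"aperture":[60,60,60],"x":[0,0,0],"y":[0.1667,0.3333,0.3333],"z":[0,0,0],"turn":[0,0,0]},
)

```text
time: 24.0
tool_pos: [676.6, 429.7, 415.5]
tcp_rot: [-3.14, -0.003, 2.954]
contact_force: [-0.2, -0.9, -1.7]
grip_width: 60.3
finger_force: 0.0
```

```bash
python3 - <<'E'
from h import *
c=optics.capture("top"); s=optics.capture("scene")
o=np.zeros((480,800,3),np.uint8); a=cv2.resize(c['color'][140:280,205:345],(400,400)); b=cv2.resize(s['color'][170:290,230:370],(400,343))
o[:400,:400]=a; o[:343,400:]=b; cv2.imwrite('pics/end.png',o[:,:,::-1])
E
```

```text
(no output)
```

View pics/end.png

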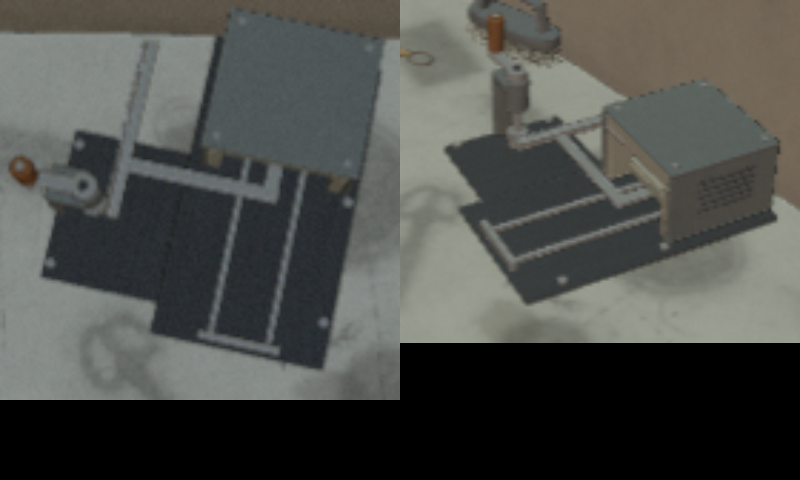

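The car is home: the grip is at (22,170), straight out on the far side of its hub, and the crank is at about 0.02 rad. The robot is clear of everything.

Request:
shift_gripper(
  offsets={"aperture":[60,60,60],"x":[0,0,0],"y":[0,0,0],"z":[0,0,0],"turn":[0,0,0]},
)

```text
time: 24.48
tool_pos: [676.8, 424.4, 421.4]
tcp_rot: [3.141, 0.001, 2.948]
contact_force: [-0.3, 0.3, 0.1]
grip_width: 60.1
finger_force: 0.0
```

```bash
python3 -c "
from plant import bot, optics, readout, workorder
print(workorder.close_job())"
```

```text
the job is handed in; nothing more can be done
None
```

I wound the car fully out, laid the tile about 1 mm off the deck's centre and under 2° off square, then wound the car home by the crank (about 0.02 rad from the stop). I handed the job in at about 24.5 s; no verdict came back, and the tile can't be seen inside the kiln, so its final position is as measured before the wind-in.

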